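Check swivel joints for play and make up the dispatch carrier

ROBOT

A 7-joint arm with a two-finger parallel gripper is mounted at the origin on the work surface. World frame = base frame: x ahead of the robot, y to its left, z up, the work surface at z = 0. Lengths are in m, angles in rad, forces in N, time in s.
With the tool pointing down it reaches from about 0.425 to 0.825 m from the base axis. Payload 3.6 kg.
Tool frame: the origin (TCP) lies where the fingers leave the gripper's body, on its centre line; the fingertips stand 73 mm ahead of it and the grasp point (between the pads) lies 54 mm ahead of it; x points along the fingers, y is the direction in which the jaws open and shut, and the axes are right-handed (so a half turn about x gives the same grasp; the last joint's range is limited). The gripper opens to 85 mm and grips with 20 to 120 N. Pads are 22 mm wide; open, the fingers measure 114 mm over their backs; the gripper's body (76 mm by 85 mm) begins 54 mm behind the grasp point. The pads swing forward as they close: fully open they stand 13 mm farther back than shut.
Start: joints at [-1.187, 0.615, -0.013, 1.423, 0.008, 1.103, -0.04], TCP at [0.26, 0.596, 0.304] pointing down, gripper open.
Joint ranges: [-3.12, 3.12], [-0.3, 2.06], [-1.34, 1.32], [0.26, 2.42], [-1.36, 4.5], [0.01, 1.98], [-2.84, 2.84]. Speed limits (rad/s): [2.79, 2.79, 3.14, 3.14, 3.14, 3.14, 3.14].

INTERFACE

Orientations are given as a unit quaternion [x, y, z, w].
In Python, from station import arm, snapshot, camera_info, ticket gives the robot as it stands. Calls block until the motion is done:
- arm.movep(position, orientation): joint-space move of the TCP to a pose.
- arm.line_to(position, velocity=0.15, ori=None): straight line of the TCP; ori=None keeps the orientation; velocity is the mean speed in m/s.
- arm.move_j(angles): joint-space move.
- arm.move_gripper(opening, effort=None): opening from 0.0 (shut) to 1.0 (fully open); effort is the grip in N (None keeps the last); returns when the fingers have stopped.
- arm.pause(seconds).
- arm.ik(position, orientation): joint angles nearest the present ones, or None.
- snapshot(name): name is "side" or "top" or "wrist"; returns the picture (384x512x3 uint8, blue, green, red); there is no depth.
- camera_info(name): a dict with "fx", "fy", "cx", "cy" (pixels), "R" (3x3) and "t" (3): a world point X has camera coordinates R X + t; the wrist camera has in their place "T_tool_cam" (4x4, takes a point from camera to tool coordinates, whose origin is the TCP and whose axes are the tool frame's). Camera axes: x right, y down, z forward; pixel columns grow to the right and rows downward; lengths in m; the calibration is good to about 2 mm. The wrist camera is an equidistant fisheye: a pixel r from the principal point sees the ray r / f radians off the axis. A picture is of the moment at which its call begins: read the wrist's pose just before it. camera_info takes no time and is no camera call.
A pose or a line that the arm cannot do raises arm.MotionError and nothing moves.
- ticket.finish_job(): hands the job in, once; it reports no verdict.
Readings, each from a call of its own:
- arm.read_time(): time.
- arm.read_joint_positions(): joint angles.
- arm.read_dq(): joint speeds.
- arm.read_effort(): joint torques, N m.
- arm.read_tool_pos(): TCP position.
- arm.read_eef_rot(): TCP orientation.
- arm.read_ft_force(): force on the tool from outside, world axes, zero at the start.
- arm.read_wrist_torque(): the same for the moment, N m.
- arm.read_opening(): opening from 0.0 (shut) to 1.0 (fully open).
Only numpy, scipy, OpenCV 4.12 (cv2) and the standard library are available. Lean on these libraries where they do the work, as an engineer would, in place of code of your own. Each camera call takes 0.05 s, during which the arm holds its last target.

TASK

Make up this dispatch: rock the arm of every swivel joint in the rack back and forth to feel for play, then lay the firm ones upright in the blue carrier pan, whole arm inside it, and put the loose ones in the red scrap bin. The carton belongs on the carrier's blade: without lifting its rear edge off the bench, tip it back until it leans on the beige housing, slide the blade at least 20 mm under its front while it leans, then bring it back down to stand on the blade. Leave the mug, bottle and tape roll where they are.

Things in the scene. Friction and masses are not known exactly. Their poses are not given: they have to be found in the camera images.
- carton_mid (a point): closed brown shipping carton, 120 (x) x 70 (y) x 180 mm tall, about 0.75 kg, centre of gravity at its middle. Point at its centre, 90 mm up. Its +y points to its rear, towards the beige housing; its front is the -y side. Not fixed: it can be tipped back about its lower rear edge; past about 0.37 rad it leans by itself, and comes to rest with its upper rear edge against the housing's face at about 0.49 to 0.54 rad
- carton_rear (a point): middle of the carton's lower rear edge, about which it is tipped
- carton_tab (a point): black carry tab on the carton's top: 30 (x) x 18 (y) mm, standing 37 mm above the top. Point on the tab's centre line, 27 mm above the carton's top (10 mm below the tab's end)
- housing: fixed beige instrument housing, 220 (x) x 140 (y) x 172 mm tall; origin at the centre of its underside. Its flat -y face, 70 mm from the origin, is the wall the carton leans on; at the start a gap of 87 to 92 mm lies between that face and the carton's rear. A fixed dark heel rail, 200 (x) x 12 (y) x 5 mm tall, lies on the bench in that gap, its front 85 mm from the face, so that the carton's rear edge cannot slide back
- carrier_handle (a point): upright black handle of the carrier, 70 (x) x 16 (y) mm, top 58 mm above the bench; point 35 mm above the bench. The carrier is one loose rigid piece, about 0.55 kg, lying flat on the bench: a shallow blue-walled pan, a flat steel blade on its +y side, this handle on its -y side, outside the pan wall, at y = -78 mm from the pan's centre
- pan_floor (a point): centre of the carrier's pan, on its floor, 4 mm above the bench. Pan inside 210 (x) x 130 (y) mm, walls 5 mm thick, their top 17 mm above the bench; +y points to the blade
- blade_tip (a point): middle of the front edge of the carrier's steel blade: 3 mm thick, 100 mm wide (x), it sticks out 45 mm past the pan's outer wall; the edge is 115 mm from the pan's centre in +y
- rack: fixed grey rack, 100 (x) x 370 (y) mm plate 6 mm thick, with four nests in a row along y at -135, -45, 45 and 135 mm, each a 58 x 48 mm pocket with white walls 10 mm high (top 16 mm above the bench) that holds one swivel joint's base and keeps it from turning (1 mm of room all round). Not all nests are filled. Origin at the centre of its underside
- scrap_bin: fixed red open bin, outside 160 (x) x 230 (y) x 34 mm tall, walls and floor 5 mm; origin at the centre of its underside
- mug: white mug, 76 mm across, 90 mm tall, a bystander; origin at its underside
- bottle: closed bottle, 60 mm across, 160 mm tall, a bystander; origin at its underside
- tape_roll: roll of tan tape lying flat, 90 mm across, 45 mm tall, a bystander; origin at its underside
- swivel_a_mid (a point): grey base block of a swivel joint, 56 (x) x 46 (y) x 46 mm tall, 0.4 kg with its arm; point at the block's centre, 23 mm above its underside. Its aluminium arm (14 mm wide, 23 to 37 mm above the underside) leads out along the block's +x. The arm turns on a vertical pivot at the block's centre: all look alike and stay as left, but a firm one's arm turns at most about 0.04 rad either way, a loose one's about 0.2 rad (17 mm at the knob) with almost no force. May be absent
- swivel_a_pivot (a point): point on that swivel joint's pivot, half-way up the base block. In a worn (loose) joint it sits 0.11 to 0.22 mm off the block's centre along x, in a firm one less than that: far too little to see or read; only rocking the arm tells
- swivel_a_knob (a point): upright round black knob at the end of that swivel joint's arm, 16 mm across, from 23 to 63 mm above the block's underside, 85 mm from the pivot; point on its axis, 48 mm above the block's underside. It turns with the arm
- swivel_b_mid (a point): grey base block of a swivel joint, 56 (x) x 46 (y) x 46 mm tall, 0.4 kg with its arm; point at the block's centre, 23 mm above its underside. Its aluminium arm (14 mm wide, 23 to 37 mm above the underside) leads out along the block's +x. The arm turns on a vertical pivot at the block's centre: all look alike and stay as left, but a firm one's arm turns at most about 0.04 rad either way, a loose one's about 0.2 rad (17 mm at the knob) with almost no force. May be absent
- swivel_b_pivot (a point): point on that swivel joint's pivot, half-way up the base block. In a worn (loose) joint it sits 0.11 to 0.22 mm off the block's centre along x, in a firm one less than that: far too little to see or read; only rocking the arm tells
- swivel_b_knob (a point): upright round black knob at the end of that swivel joint's arm, 16 mm across, from 23 to 63 mm above the block's underside, 85 mm from the pivot; point on its axis, 48 mm above the block's underside. It turns with the arm
- swivel_c_mid (a point): grey base block of a swivel joint, 56 (x) x 46 (y) x 46 mm tall, 0.4 kg with its arm; point at the block's centre, 23 mm above its underside. Its aluminium arm (14 mm wide, 23 to 37 mm above the underside) leads out along the block's +x. The arm turns on a vertical pivot at the block's centre: all look alike and stay as left, but a firm one's arm turns at most about 0.04 rad either way, a loose one's about 0.2 rad (17 mm at the knob) with almost no force. May be absent
- swivel_c_pivot (a point): point on that swivel joint's pivot, half-way up the base block. In a worn (loose) joint it sits 0.11 to 0.22 mm off the block's centre along x, in a firm one less than that: far too little to see or read; only rocking the arm tells
- swivel_c_knob (a point): upright round black knob at the end of that swivel joint's arm, 16 mm across, from 23 to 63 mm above the block's underside, 85 mm from the pivot; point on its axis, 48 mm above the block's underside. It turns with the arm
- swivel_d_mid (a point): grey base block of a swivel joint, 56 (x) x 46 (y) x 46 mm tall, 0.4 kg with its arm; point at the block's centre, 23 mm above its underside. Its aluminium arm (14 mm wide, 23 to 37 mm above the underside) leads out along the block's +x. The arm turns on a vertical pivot at the block's centre: all look alike and stay as left, but a firm one's arm turns at most about 0.04 rad either way, a loose one's about 0.2 rad (17 mm at the knob) with almost no force. May be absent
- swivel_d_pivot (a point): point on that swivel joint's pivot, half-way up the base block. In a worn (loose) joint it sits 0.11 to 0.22 mm off the block's centre along x, in a firm one less than that: far too little to see or read; only rocking the arm tells
- swivel_d_knob (a point): upright round black knob at the end of that swivel joint's arm, 16 mm across, from 23 to 63 mm above the block's underside, 85 mm from the pivot; point on its axis, 48 mm above the block's underside. It turns with the arm

How it is judged:
On the way, in this order (a step that is already met when the one before it is completed fails the run):
1. the carton is tipped back on its rear edge (more than 0.3 rad) (angle between carton_mid's own z axis and vertical above 0.3 rad and height (world z) of carton_rear below 0.012 m), for 0.2 s.
2. the blade is under the front of the carton while the carton is still tipped back (angle between carton_mid's own z axis and vertical above 0.25 rad and y of blade_tip in the frame of carton_mid above -0.02 m and x of blade_tip in the frame of carton_mid between -0.045 and 0.045 m and height (world z) of blade_tip below 0.012 m), for 0.2 s.
3. the carton is down on the blade (y of blade_tip in the frame of carton_mid above -0.02 m and x of blade_tip in the frame of carton_mid between -0.045 and 0.045 m and angle between carton_mid's own z axis and vertical below 0.2 rad and z of blade_tip in the frame of carton_mid between -0.098 and -0.084 m), for 0.3 s.
At the end, for the whole second after the job is handed in: Carton at rest on the blade (edge 15 mm or more under its front, within 45 mm of its middle), within 0.20 rad of upright, rear edge on the bench, carrier flat; each firm joint upright (0.25 rad) on the pan floor, base centre and knob inside the walls; each loose one's base in the scrap bin (all of step 3 and height (world z) of carton_rear below 0.008 m and angle between blade_tip's own z axis and vertical below 0.12 rad and ((x of swivel_a_pivot in the frame of swivel_a_mid below 0.00011 m and x of swivel_a_mid in the frame of pan_floor between -0.105 and 0.105 m and y of swivel_a_mid in the frame of pan_floor between -0.065 and 0.065 m and x of swivel_a_knob in the frame of pan_floor between -0.105 and 0.105 m and y of swivel_a_knob in the frame of pan_floor between -0.065 and 0.065 m and z of swivel_a_mid in the frame of pan_floor between 0.012 and 0.035 m and angle between swivel_a_mid's own z axis and vertical below 0.25 rad) or (x of swivel_a_pivot in the frame of swivel_a_mid above 0.00011 m and x of swivel_a_mid in the frame of scrap_bin between -0.075 and 0.075 m and y of swivel_a_mid in the frame of scrap_bin between -0.11 and 0.11 m and height (world z) of swivel_a_mid below 0.06 m)) and ((x of swivel_b_pivot in the frame of swivel_b_mid below 0.00011 m and x of swivel_b_mid in the frame of pan_floor between -0.105 and 0.105 m and y of swivel_b_mid in the frame of pan_floor between -0.065 and 0.065 m and x of swivel_b_knob in the frame of pan_floor between -0.105 and 0.105 m and y of swivel_b_knob in the frame of pan_floor between -0.065 and 0.065 m and z of swivel_b_mid in the frame of pan_floor between 0.012 and 0.035 m and angle between swivel_b_mid's own z axis and vertical below 0.25 rad) or (x of swivel_b_pivot in the frame of swivel_b_mid above 0.00011 m and x of swivel_b_mid in the frame of scrap_bin between -0.075 and 0.075 m and y of swivel_b_mid in the frame of scrap_bin between -0.11 and 0.11 m and height (world z) of swivel_b_mid below 0.06 m)) and ((x of swivel_c_pivot in the frame of swivel_c_mid below 0.00011 m and x of swivel_c_mid in the frame of pan_floor between -0.105 and 0.105 m and y of swivel_c_mid in the frame of pan_floor between -0.065 and 0.065 m and x of swivel_c_knob in the frame of pan_floor between -0.105 and 0.105 m and y of swivel_c_knob in the frame of pan_floor between -0.065 and 0.065 m and z of swivel_c_mid in the frame of pan_floor between 0.012 and 0.035 m and angle between swivel_c_mid's own z axis and vertical below 0.25 rad) or (x of swivel_c_pivot in the frame of swivel_c_mid above 0.00011 m and x of swivel_c_mid in the frame of scrap_bin between -0.075 and 0.075 m and y of swivel_c_mid in the frame of scrap_bin between -0.11 and 0.11 m and height (world z) of swivel_c_mid below 0.06 m)) and ((x of swivel_d_pivot in the frame of swivel_d_mid below 0.00011 m and x of swivel_d_mid in the frame of pan_floor between -0.105 and 0.105 m and y of swivel_d_mid in the frame of pan_floor between -0.065 and 0.065 m and x of swivel_d_knob in the frame of pan_floor between -0.105 and 0.105 m and y of swivel_d_knob in the frame of pan_floor between -0.065 and 0.065 m and z of swivel_d_mid in the frame of pan_floor between 0.012 and 0.035 m and angle between swivel_d_mid's own z axis and vertical below 0.25 rad) or (x of swivel_d_pivot in the frame of swivel_d_mid above 0.00011 m and x of swivel_d_mid in the frame of scrap_bin between -0.075 and 0.075 m and y of swivel_d_mid in the frame of scrap_bin between -0.11 and 0.11 m and height (world z) of swivel_d_mid below 0.06 m))); the robot touches nothing.
It fails at once if the mug is moved more than 40 mm (distance of mug from where it was at the start of the episode above 0.04 m).
It fails at once if the bottle is moved more than 40 mm (distance of bottle from where it was at the start of the episode above 0.04 m).
It fails at once if the tape roll is moved more than 40 mm (distance of tape_roll from where it was at the start of the episode above 0.04 m).
It fails at once if the carton's rear edge is lifted off the bench (more than 20 mm) (height (world z) of carton_rear above 0.02 m).
Of swivel_a, swivel_b, swivel_c, swivel_d only 2 to 3 are there at a start; the rules pass over those that are not, and their reading is None.
At some moment in a run one of carrier may be knocked a few centimetres aside while the robot is not near it.
It also fails if it takes over 210 s, if anything falls off the work surface, if the arm or the gripper's body presses on something with over 40 N, if the wrist force passes 120 N, or if a joint passes its speed limit or range.

## Working session

There is one attempt and no reset: what is moved stays moved. The work goes in short steps, each a Python script; the robot and the scene stay as the last script left them, time stands still between calls to the robot, and variables do not carry over. Pictures are saved under pics/ and viewed, and the job is handed in when it is done.

```bash
ls; mkdir -p pics
python3 - <<'E'
from station import arm, snapshot, camera_info, ticket
import cv2
for n in ("side","top","wrist"):
    im=snapshot(n); cv2.imwrite(f"pics/{n}0.png",im)
    c=camera_info(n); print(n,c)
print(arm.read_time(),arm.read_tool_pos(),arm.read_eef_rot())
E
```

```text
pics
side {'fx': 449.8034030982204, 'fy': 449.8034030982204, 'cx': 257.6787970867176, 'cy': 183.56223864223844, 'R': array([[ 0.9285953 , -0.37102678, -0.00706363],
       [-0.19108921, -0.46176235, -0.86617576],
       [ 0.31811268,  0.80567652, -0.49968956]]), 't': array([-0.58853531,  0.26216246,  1.48510797])}
top {'fx': 346.51852499655655, 'fy': 346.51852499655655, 'cx': 263.22764336574204, 'cy': 194.85101916423667, 'R': array([[-0.02931162, -0.99953386,  0.00853825],
       [-0.99731042,  0.02867021, -0.06745321],
       [ 0.06717698, -0.01049245, -0.9976859 ]]), 't': array([-0.00953053,  0.60822512,  1.26949221])}
wrist {'fx': 297.3186396354542, 'fy': 297.3186396354542, 'cx': 252.3715748332491, 'cy': 193.77480765936795, 'T_tool_cam': array([[ 4.15546689e-04, -2.92601753e-01,  9.56234303e-01,
        -7.13280094e-02],
       [ 9.99999644e-01, -5.80004892e-04, -6.12043500e-04,
        -5.91685305e-04],
       [ 7.33705575e-04,  9.56234217e-01,  2.92601408e-01,
        -7.56936199e-02],
       [ 0.00000000e+00,  0.00000000e+00,  0.00000000e+00,
         1.00000000e+00]])}
0.15 [0.25938265 0.59551709 0.30296732] [ 0.1435017   0.69240012 -0.14491874  0.69208951]
```

View pics/side0.png

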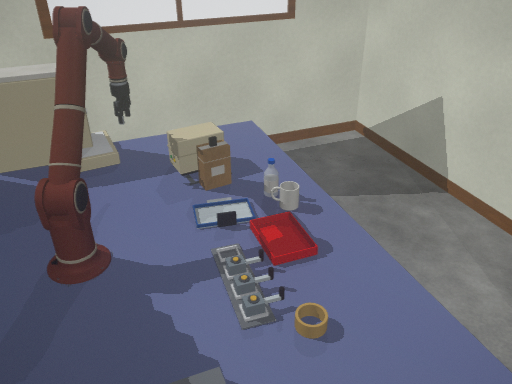

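View pics/top0.png

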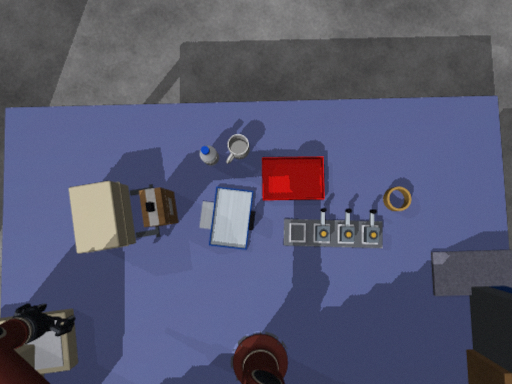

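View pics/wrist0.png

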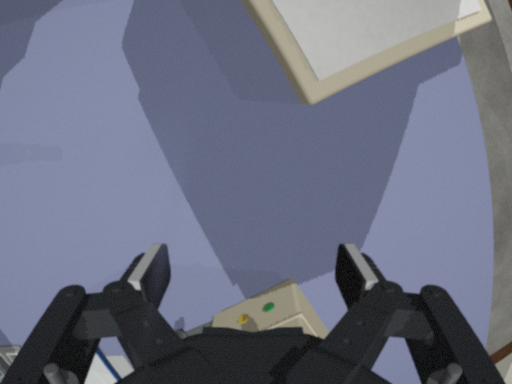

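```bash
cat > h.py <<'E'
import numpy as np, cv2
from scipy.spatial.transform import Rotation as Rn
from station import arm, snapshot, camera_info, ticket
GR=0.054
def ray(n,u,v,pose=None):
    c=camera_info(n)
    if n!="wrist":
        d=np.array([(u-c['cx'])/c['fx'],(v-c['cy'])/c['fy'],1.0])
        R=np.array(c['R']);t=np.array(c['t'])
        return -R.T@t, R.T@d
    a=np.array([(u-c['cx'])/c['fx'],(v-c['cy'])/c['fy']]); th=np.linalg.norm(a)
    k=np.sin(th)/th if th>1e-9 else 1
    d=np.array([a[0]*k,a[1]*k,np.cos(th)])
    T=c['T_tool_cam']; p,q=pose; R=Rn.from_quat(q).as_matrix()
    return R@T[:3,3]+p, R@(T[:3,:3]@d)
def onz(n,u,v,z,pose=None):
    o,d=ray(n,u,v,pose); return o+d*(z-o[2])/d[2]
def proj(n,X,pose=None):
    c=camera_info(n); X=np.asarray(X,float)
    if n!="wrist":
        x=np.array(c['R'])@X+np.array(c['t']); return np.array([c['fx']*x[0]/x[2]+c['cx'],c['fy']*x[1]/x[2]+c['cy']])
    T=c['T_tool_cam'];p,q=pose;R=Rn.from_quat(q).as_matrix()
    x=T[:3,:3].T@(R.T@(X-p)-T[:3,3]); r=np.hypot(x[0],x[1]); th=np.arctan2(r,x[2])
    return np.array([c['fx']*th*x[0]/r+c['cx'],c['fy']*th*x[1]/r+c['cy']])
def down(yaw,pitch=0.0):
    """tool x down; jaw axis (tool y) at angle yaw from world x, in the horizontal plane"""
    x=np.array([0,0,-1.]); y=np.array([np.cos(yaw),np.sin(yaw),0]); z=np.cross(x,y)
    return Rn.from_matrix(np.c_[x,y,z]).as_quat()
def pose(): return np.array(arm.read_tool_pos()),np.array(arm.read_eef_rot())
def shot(n,f,crop=None,s=1):
    p=pose() if n=="wrist" else None
    im=snapshot(n); cv2.imwrite(f"pics/{f}_raw.png",im); o=im
    if crop: a,b,c,d=crop; o=im[b:d,a:c]
    if s!=1: o=cv2.resize(o,None,fx=s,fy=s,interpolation=cv2.INTER_CUBIC)
    cv2.imwrite(f"pics/{f}.png",o)
    if p is not None: np.savez(f"pics/{f}_pose.npz",p=p[0],q=p[1])
    return im,p
def lp(f):
    d=np.load(f"pics/{f}_pose.npz"); return d['p'],d['q']
E
python3 - <<'E'
import cv2
im=cv2.imread('pics/top0.png')
cv2.imwrite('pics/t1.png',cv2.resize(im[130:270,60:260],None,fx=4,fy=4,interpolation=cv2.INTER_CUBIC))
cv2.imwrite('pics/t2.png',cv2.resize(im[130:270,230:430],None,fx=4,fy=4,interpolation=cv2.INTER_CUBIC))
E
```

```text
(no output)
```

View pics/t1.png

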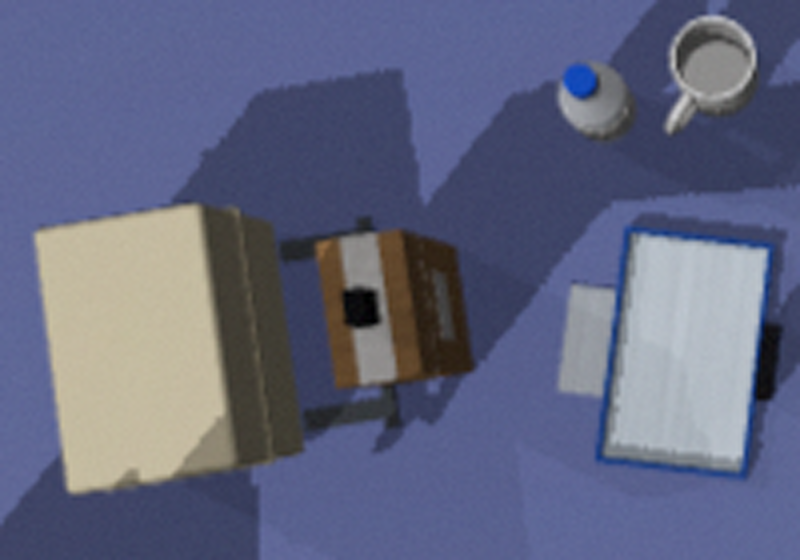

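View pics/t2.png

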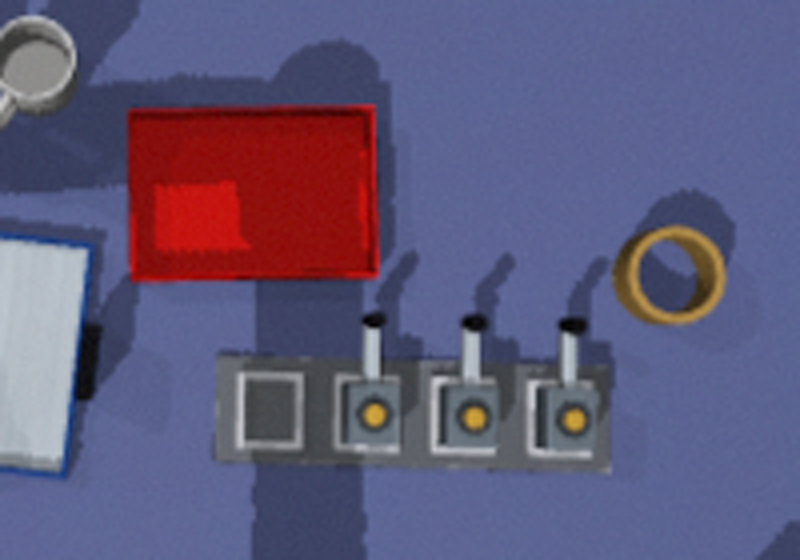

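Run:
```python
from h import *
import numpy as np
np.set_printoptions(precision=4,suppress=True)
def T1(u,v,z): return onz('top',60+(u+.5)/4-.5,130+(v+.5)/4-.5,z)
def T2(u,v,z): return onz('top',230+(u+.5)/4-.5,130+(v+.5)/4-.5,z)
print('carton top corners',[T1(*c,.18)[:2] for c in [(316,240),(403,230),(428,380),(338,387)]])
print('tab',T1(361,303,.217))
print('housing top',[T1(*c,.172)[:2] for c in [(36,232),(202,205),(236,463),(68,493)]])
print('pan outer',[T1(*c,.017)[:2] for c in [(628,228),(774,243),(747,476),(597,461)]])
print('blade',[T1(*c,.003)[:2] for c in [(571,284),(558,392)]])
print('handle',T1(769,361,.058))
print('mug',T1(712,50,.09),'bottle',T1(581,80,.16))
print('bin',[T2(*c,.034)[:2] for c in [(128,110),(376,105),(379,276),(132,281)]])
print('rack',[T2(*c,.006)[:2] for c in [(216,352),(612,365),(612,472),(215,460)]])
print('tape',T2(671,275,.045))
for u,v in [(374,415),(474,418),(574,419)]: print('base',T2(u,v,.046))
for u,v in [(374,320),(474,322),(573,325)]: print('knob',T2(u,v,.063))
```

```text
carton top corners [array([0.6257, 0.3794]), array([0.6318, 0.3088]), array([0.5094, 0.2897]), array([0.5059, 0.3623])]
tab [0.5716 0.3316 0.217 ]
housing top [array([0.6395, 0.6106]), array([0.6579, 0.4753]), array([0.4469, 0.4478]), array([0.4269, 0.5831])]
pan outer [array([0.6437, 0.1459]), array([0.6258, 0.01  ]), array([0.4108, 0.0408]), array([0.4287, 0.1788])]
blade [array([0.5937, 0.2022]), array([0.4928, 0.2161])]
handle [0.5162 0.0167 0.058 ]
mug [0.7935 0.0591 0.09  ] bottle [0.7554 0.1649 0.16  ]
bin [array([ 0.7472, -0.0252]), array([ 0.7455, -0.2558]), array([ 0.5864, -0.252 ]), array([ 0.5883, -0.0243])]
rack [array([ 0.5209, -0.1013]), array([ 0.4978, -0.4729]), array([ 0.3982, -0.4676]), array([ 0.4205, -0.097 ])]
tape [ 0.579  -0.5176  0.045 ]
base [ 0.4597 -0.24    0.046 ]
base [ 0.4543 -0.3307  0.046 ]
base [ 0.4507 -0.4216  0.046 ]
knob [ 0.5454 -0.2404  0.063 ]
knob [ 0.541  -0.3304  0.063 ]
knob [ 0.5357 -0.4195  0.063 ]
```

Run:
```python
from h import *
print(Rn.from_quat(pose()[1]).as_matrix())
arm.line_to([.30,.55,.40]) if arm.ik([.30,.55,.40],pose()[1]) is not None else print('no')
for P in [(.48,-.33,.33)]:
  for y in (np.pi/2-.06,-np.pi/2-.06): print(y,arm.ik(P,down(y)))
arm.movep([.48,-.33,.33],down(np.pi/2-.06))
print(arm.read_time(),pose(),arm.read_ft_force())
shot('wrist','w1')
```

```text
[[-8.38742916e-04  3.99314670e-01  9.16813553e-01]
 [-1.87229634e-03  9.16811641e-01 -3.99315551e-01]
 [-9.99997896e-01 -2.05146975e-03 -2.13338740e-05]]
1.5107963267948965 [ 0.13477498  0.56318051  0.71182804  1.60371709 -0.3969986   1.12425509
  2.45492356]
-1.6307963267948966 [-0.05029368  0.71502213  1.13681959  1.60892767 -0.67444678  1.26162718
 -0.42214329]
4.2083 (array([ 0.48070293, -0.32919349,  0.32989258]), array([ 0.0207779 ,  0.70672239, -0.02039457,  0.70689165])) [-0.70374691  0.22501555 -0.00437028]
```

View pics/w1.png

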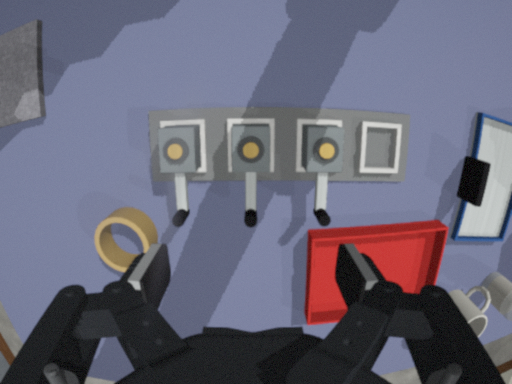

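Run:
```python
from h import *
np.set_printoptions(precision=4,suppress=True)
ps=lp('w1')
im=cv2.imread('pics/w1_raw.png')
cv2.imwrite('pics/w1z.png',cv2.resize(im[90:250,140:420],None,fx=2.8,fy=2.8,interpolation=cv2.INTER_CUBIC))
for u,v in [(176,151),(251,150),(327,151)]: print('base',onz('wrist',u,v,.052,ps))
for u,v in [(180,218),(250,219),(322,217)]: print('knobtop',onz('wrist',u,v,.069,ps))
```

```text
base [ 0.4522 -0.4203  0.052 ]
base [ 0.4575 -0.3297  0.052 ]
base [ 0.463 -0.238  0.052]
knobtop [ 0.5323 -0.4214  0.069 ]
knobtop [ 0.538  -0.3357  0.069 ]
knobtop [ 0.5411 -0.2477  0.069 ]
```

View pics/w1z.png

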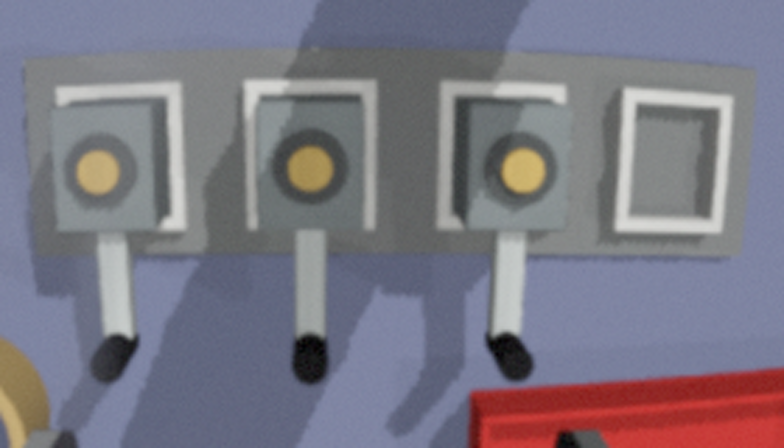

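```bash
cat > rock.py <<'E'
from h import *
import sys
kn={'1':(.536,-.4228),'2':(.541,-.335),'3':(.546,-.245)}[sys.argv[1]]
yaw=np.pi/2-.06; q=down(yaw); n=np.array([np.cos(yaw),np.sin(yaw)])
if len(sys.argv)>2: pass
arm.move_gripper(.36)
arm.movep([*kn,.20],q)
arm.line_to([*kn,.120],.12)
arm.pause(.2)
f0=np.array(arm.read_ft_force()); print('f0',f0.round(2),'open',arm.read_opening())
for s in (1,-1):
    hit=[];
    for d in np.arange(.002,.029,.002):
        P=np.array(kn)+s*d*n
        arm.line_to([*P,.120],.04); arm.pause(.05)
        f=np.array(arm.read_ft_force())-f0; fn=f[:2]@n*s
        hit.append((int(round(d*1000)),round(float(fn),1)))
        if fn<-6: break
    print(s,hit)
    arm.line_to([*kn,.120],.06)
arm.line_to([*kn,.20],.15)
print(arm.read_time())
E
python3 rock.py 3
```

```text
f0 [ 0.57 -0.79  0.63] open 0.3581877860448296
1 [(2, 1.0), (4, 0.2), (6, 1.8), (8, 0.6), (10, -0.3), (12, 1.0), (14, -1.8), (16, -3.5), (18, -5.5), (20, -6.5)]
-1 [(2, -0.9), (4, -1.0), (6, -0.5), (8, -0.9), (10, -1.3), (12, -0.9), (14, -4.4), (16, -6.3)]
13.5417
```

```bash
python3 rock.py 2; python3 rock.py 1
```

```text
f0 [0.03 0.6  0.06] open 0.36018958065886375
1 [(2, -0.9), (4, -0.2), (6, -0.1), (8, -0.4), (10, -1.0), (12, -1.0), (14, -1.2), (16, -0.2), (18, -1.3), (20, -1.1), (22, -0.3), (24, -1.0), (26, -0.5), (28, -1.6)]
-1 [(2, 0.5), (4, 0.6), (6, 0.1), (8, 1.3), (10, 0.2), (12, 0.5), (14, 0.8), (16, 0.6), (18, 1.0), (20, 0.3), (22, 0.5), (24, 0.6), (26, 1.4), (28, -1.3)]
25.5417
f0 [1.14 0.55 0.27] open 0.3608156459497048
1 [(2, 0.4), (4, -1.1), (6, -0.5), (8, -0.4), (10, -1.0), (12, -2.4), (14, -6.1)]
-1 [(2, 0.7), (4, 1.3), (6, 0.3), (8, 1.3), (10, 1.2), (12, -0.3), (14, -0.3), (16, -2.0), (18, -4.7), (20, -6.6)]
33.8667
```

Run:
```python
from h import *
arm.movep([.46,-.33,.33],down(np.pi/2-.06))
shot('wrist','w2',(140,90,420,250),2.8)
shot('top','t3',(60,130,300,270),3.3)
print(arm.read_time())
```

```text
34.7083
```

View pics/w2.png

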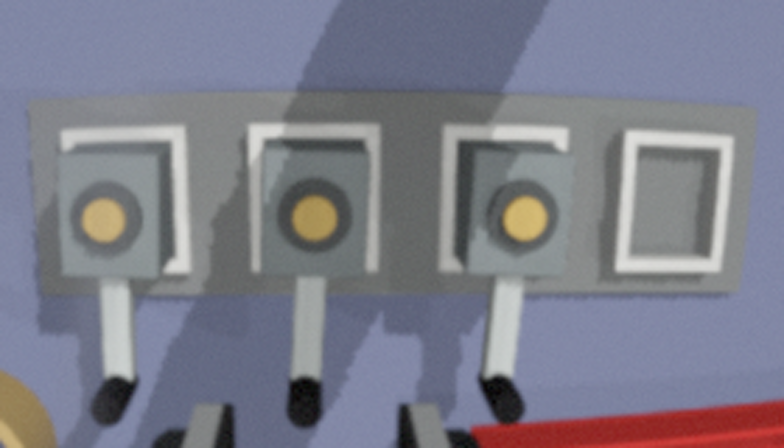

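View pics/t3.png

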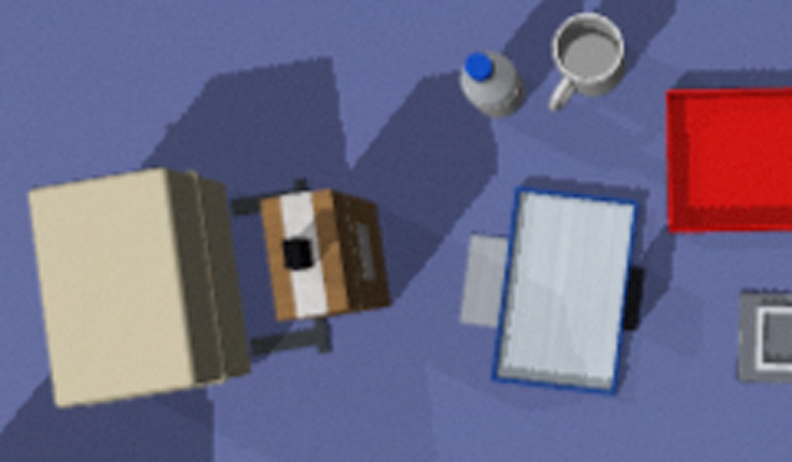

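```bash
cat > pick.py <<'E'
from h import *
def pick(x,y,yaw,z=.100):
    q=down(yaw)
    arm.move_gripper(.75)
    arm.movep([x,y,.20],q); arm.line_to([x,y,z],.12)
    arm.move_gripper(0.3,50); arm.pause(.2)
    print('grip',arm.read_opening(),np.round(arm.read_ft_force(),1))
    arm.line_to([x,y,.22],.12); arm.pause(.1)
    print('lifted',arm.read_opening(),np.round(arm.read_ft_force(),1),arm.read_time())
def place(x,y,yaw,z,op=.73):
    q=down(yaw)
    arm.movep([x,y,.22],q); arm.line_to([x,y,z+.015],.15); arm.line_to([x,y,z],.04)
    print('down',np.round(arm.read_ft_force(),1))
    arm.move_gripper(op); arm.pause(.1)
    arm.line_to([x,y,.22],.15)
    print('t',arm.read_time())
E
python3 - <<'E'
from pick import *
pick(.4565,-.330,np.pi/2-.06)
place(.640,-.139,np.pi/2,.101)
shot('top','t4',(60,130,460,270),2)
E
```

```text
grip 0.5220789505574833 [-0.5  1.2  6.4]
lifted 0.5288049038922127 [ 0.6 -0.3 -3.4] 38.4417
down [-1.1 -0.6 -4.4]
t 42.1917
```

View pics/t4.png

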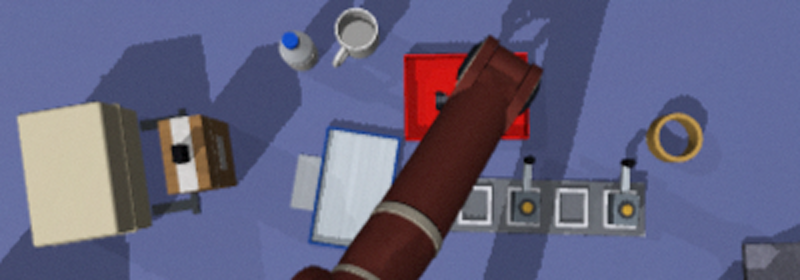

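```bash
cat > pan.py <<'E'
from h import *
def pan_top(im,dbg=None):
    """carrier pose from the top view: blue rim outer rectangle at z=.017 -> centre, yaw"""
    hsv=cv2.cvtColor(im,cv2.COLOR_BGR2HSV)
    m=((hsv[...,0]>100)&(hsv[...,0]<125)&(hsv[...,1]>185)).astype(np.uint8)
    m=cv2.morphologyEx(m,cv2.MORPH_CLOSE,np.ones((3,3)))
    cs,_=cv2.findContours(m,cv2.RETR_EXTERNAL,cv2.CHAIN_APPROX_NONE)
    c=max(cs,key=lambda c:cv2.minAreaRect(c)[1][0]*cv2.minAreaRect(c)[1][1])
    P=np.array([onz('top',*p,.017)[:2] for p in c[:,0,:]],np.float32)
    (cx,cy),(w,h),a=cv2.minAreaRect(P*1000)
    if w<h: w,h=h,w; a+=90
    a=np.deg2rad(a); a=(a+np.pi/2)%np.pi-np.pi/2
    return np.array([cx,cy])/1000,a,(w,h)
def loc(c,a,p):
    R=np.array([[np.cos(a),-np.sin(a)],[np.sin(a),np.cos(a)]]); return c+R@np.asarray(p)
E
python3 - <<'E'
from pan import *
for f in('top0','t3_raw'): print(pan_top(cv2.imread(f'pics/{f}.png')))
E
```

```text
(array([ 0.23768817, -0.90014532]), np.float64(1.2972208401295804), (64.76416015625, 16.032913208007812))
(array([ 0.23647171, -0.89962628]), np.float64(1.3448043382743533), (64.56405639648438, 15.806755065917969))
```

Run:
```python
from h import *
im=cv2.imread('pics/t3_raw.png'); hsv=cv2.cvtColor(im,cv2.COLOR_BGR2HSV)
for r in (205,215,225): print([tuple(int(a) for a in hsv[r,c]) for c in range(209,220)])
print(hsv[300,100],hsv[200,230])
```

```text
[(108, 19, 177), (105, 21, 174), (107, 20, 176), (106, 19, 173), (111, 43, 171), (110, 199, 137), (112, 90, 110), (107, 29, 142), (107, 26, 159), (106, 22, 197), (108, 21, 203)]
[(108, 20, 168), (111, 21, 170), (110, 27, 167), (109, 88, 156), (110, 183, 131), (107, 69, 111), (105, 25, 144), (107, 26, 160), (108, 22, 201), (102, 22, 198), (108, 22, 200)]
[(110, 18, 166), (110, 40, 164), (110, 151, 142), (111, 146, 122), (106, 39, 124), (106, 24, 161), (107, 21, 199), (108, 22, 197), (102, 24, 194), (106, 22, 197), (105, 23, 200)]
[116  99 106] [105  22 210]
```

```bash
python3 - <<'E'
s=open('pan.py').read()
s=s.replace("(hsv[...,1]>185)","(hsv[...,1]>130)").replace("    m=cv2.morphologyEx(m,cv2.MORPH_CLOSE,np.ones((3,3)))\n","    m[:172,:216]=0; m[:150]=0; m[290:]=0; m[:,310:]=0; m[:,:120]=0\n    m=cv2.morphologyEx(m,cv2.MORPH_CLOSE,np.ones((5,5)))\n")
open('pan.py','w').write(s)
E
python3 - <<'E'
from pan import *
for f in('top0','t3_raw'): print(pan_top(cv2.imread(f'pics/{f}.png')))
E
```

```text
(array([0.52650262, 0.08920954]), np.float64(-0.14703245799300202), (222.15786743164062, 155.09591674804688))
(array([0.52747919, 0.09554028]), np.float64(-0.1483789522401464), (222.0956573486328, 142.457763671875))
```

Run:
```python
from pick import *
from pan import *
pick(.4513,-.420,-np.pi/2-.06)
im,_=shot('top','t5',(60,130,460,270),2)
c,a,wh=pan_top(im); print(c,a,wh)
if abs(wh[0]-220)<6 and abs(wh[1]-140)<6:
    P=loc(c,a,[-.055,-.031]); print(P)
    place(*P,a,.100,.68)
arm.movep([.46,-.33,.33],down(np.pi/2-.06))
shot('top','t6',(140,130,300,270),4)
```

```text
grip 0.5241499788091005 [-0.2  1.4  5.9]
lifted 0.5254671130086155 [-0.8  0.2 -4.1] 47.1583
[0.5005668  0.07281461] -0.18243492362786107 (222.1823272705078, 142.51290893554688)
[0.44085537 0.05230742]
down [-0.1 -0.2 -4.1]
t 51.6417
```

View pics/t6.png

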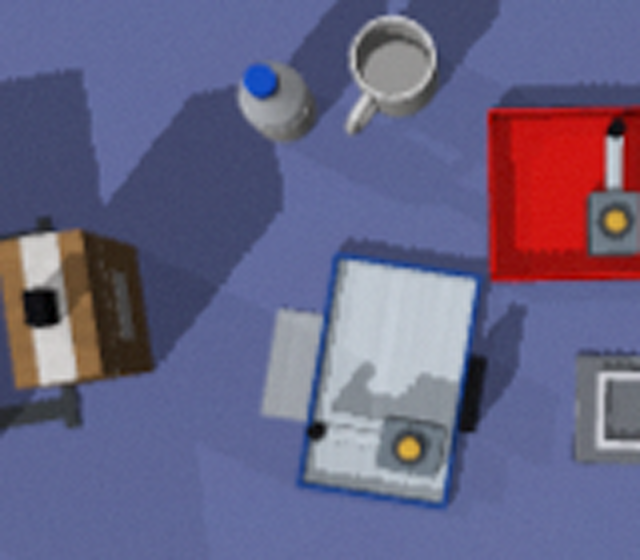

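Run:
```python
from pan import *
im=cv2.imread('pics/t6_raw.png'); c,a,wh=pan_top(im); print(c,a,wh)
def L(u,v,z):
    X=onz('top',140+(u+.5)/4-.5,130+(v+.5)/4-.5,z)[:2]; d=X-c; return X,(d@[np.cos(a),np.sin(a)],d@[-np.sin(a),np.cos(a)])
print('knob',L(316,431,.062),'base',L(408,448,.050))
```

```text
[0.50057349 0.0729756 ] -0.18182199710297997 (222.16636657714844, 142.1129913330078)
knob (array([0.4574044 , 0.13686822]), (np.float64(-0.05401065919283127), np.float64(0.05503349093195836))) base (array([0.43910732, 0.05588664]), (np.float64(-0.05736289332584798), np.float64(-0.0279216941868485)))
```

Run:
```python
from pick import *
from pan import *
pick(.4625,-.240,-np.pi/2-.06)
arm.movep([.46,-.33,.25],down(-np.pi/2-.06))
im,_=shot('top','t7',(60,130,460,270),2)
c,a,wh=pan_top(im); print(c,a,wh)
if abs(wh[0]-220)<6 and abs(wh[1]-140)<6:
    P=loc(c,a,[.055,-.034]); print(P)
    place(*P,a,.100,.68)
arm.movep([.46,-.30,.33],down(-np.pi/2-.06))
im,_=shot('top','t8',(140,130,300,270),4)
print(pan_top(im),arm.read_time())
```

```text
grip 0.5300739612339588 [0.7 0.6 6. ]
lifted 0.5252818551853005 [ 0.3 -0.1 -3.5] 58.4667
[0.50086908 0.07289248] -0.18118856423770424 (221.59637451171875, 142.08633422851562)
[0.54884198 0.02953812]
down [-1.1 -0.2 -5. ]
t 63.0833
(array([0.50069269, 0.07283149]), np.float64(-0.1817218622459933), (221.86990356445312, 142.56936645507812)) 64.475
```

View pics/t8.png

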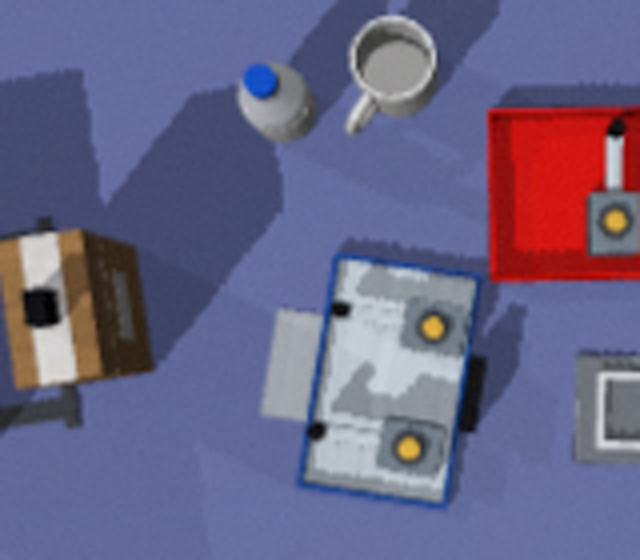

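Run:
```python
from h import *
arm.movep([.50,-.05,.40],down(-np.pi/2-.06))
for psi in (.13,.13-np.pi):
    ok=[]
    for th in (0,.3,.5,.55):
        ex=np.array([np.cos(.13),np.sin(.13),0]); 
        R=Rn.from_rotvec(-th*ex)
        rear=np.array([.5635,.3697,0]); ey=np.array([-np.sin(.13),np.cos(.13),0])
        tcp=rear+R.apply(-.035*ey+np.array([0,0,.207+.054]))
        j=arm.ik(tcp,(R*Rn.from_quat(down(psi))).as_quat()); ok.append(None if j is None else np.round(j,2))
    print(psi,ok)
```

```text
0.13 [array([-0.95,  0.77,  0.73,  1.46, -0.54,  1.12,  0.01]), array([-1.11,  0.91,  0.82,  1.23, -0.35,  1.32, -0.25]), array([-1.15,  1.04,  0.82,  1.04, -0.23,  1.5 , -0.39]), array([-1.15,  1.07,  0.82,  0.98, -0.2 ,  1.55, -0.42])]
-3.0115926535897932 [array([-1.13,  1.01,  1.31,  1.47, -0.98,  1.41, -2.8 ]), array([-0.3 ,  1.03, -1.15,  1.19,  1.02,  1.72,  1.95]), array([-0.47,  1.13, -1.15,  1.  ,  1.16,  1.96,  1.95]), array([-0.55,  1.1 , -0.96,  0.95,  1.06,  1.92,  2.01])]
```

Run:
```python
from h import *
arm.movep([.57,.30,.44],down(.13))
shot('wrist','w3')
shot('side','s3',(150,80,330,260),3.3)
print(pose(),arm.read_time())
```

```text
(array([0.57055797, 0.29769641, 0.44015664]), array([ 0.46743729,  0.53013536, -0.46782319,  0.53066029])) 66.95
```

View pics/w3.png

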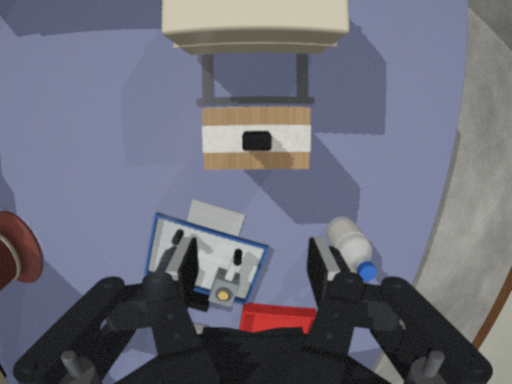

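View pics/s3.png

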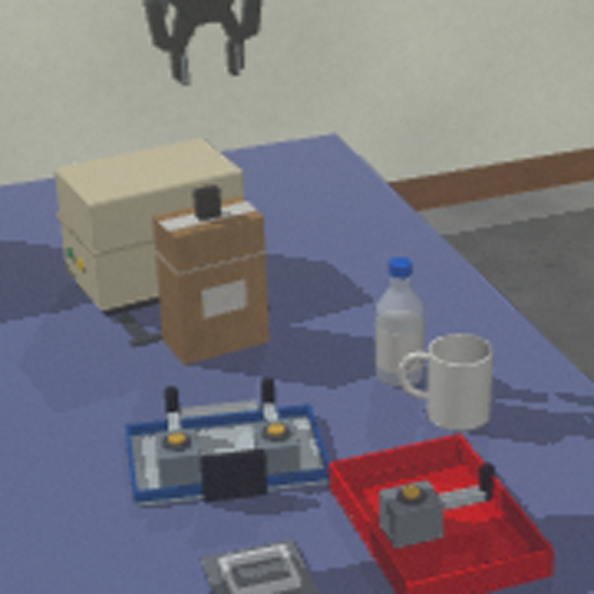

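Run:
```python
from h import *
np.set_printoptions(precision=4,suppress=True)
ps=lp('w3')
c=[onz('wrist',*p,.18,ps)[:2] for p in [(202,107.5),(310,107),(310,169),(203,169.5)]]
print(c,np.mean(c,0))
for i in range(4): d=c[(i+1)%4]-c[i]; print(np.linalg.norm(d),np.arctan2(d[1],d[0]))
print('tabtop', [onz('wrist',*p,.217,ps)[:2] for p in [(243,131),(271,131),(271,150),(243,150)]], onz('wrist',257,141,.217,ps))
print('rail front',onz('wrist',197,104,.005,ps),onz('wrist',314,103,.005,ps))
print('housing face top',onz('wrist',173,45,.172,ps),onz('wrist',343,41,.172,ps), onz('wrist',165,30,.172,ps))
im=cv2.imread('pics/w3_raw.png');cv2.imwrite('pics/w3z.png',cv2.resize(im[0:190,140:370],None,fx=3.4,fy=3.1,interpolation=cv2.INTER_CUBIC))
```

```text
[array([0.5049, 0.3627]), array([0.6237, 0.3784]), array([0.6349, 0.3082]), array([0.5127, 0.2922])] [0.5691 0.3354]
0.11991206480524906 0.1316006241926912
0.07107666480104786 -1.4125596455316358
0.12323522172092753 -3.0115049322165928
0.07087943715575117 1.6822199471877386
tabtop [array([0.5541, 0.3447]), array([0.5815, 0.3482]), array([0.5841, 0.3293]), array([0.5563, 0.3258])] [0.569  0.3365 0.217 ]
rail front [0.4665 0.3632 0.005 ] [0.6633 0.39   0.005 ]
housing face top [0.4609 0.4331 0.172 ] [0.6537 0.4636 0.172 ] [0.4486 0.4513 0.172 ]
```

View pics/w3z.png

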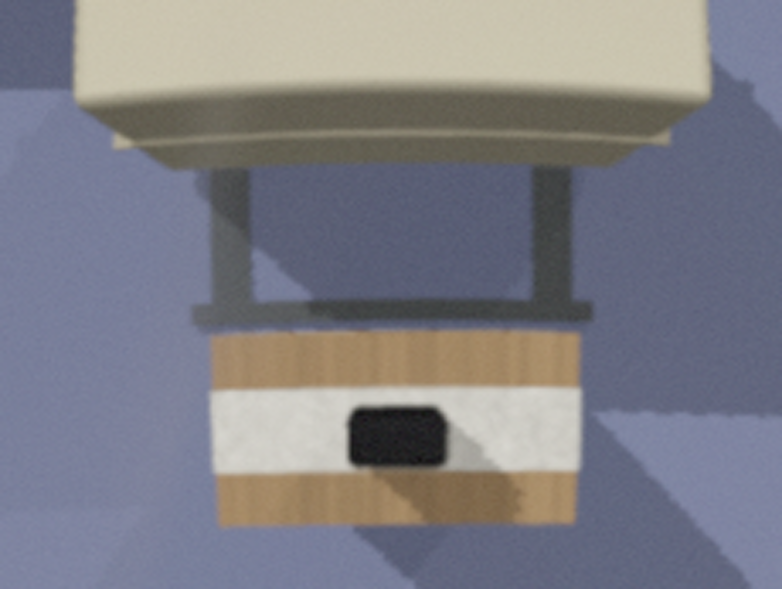

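```bash
cat > tip.py <<'E'
from h import *
PSI=.131
ex=np.array([np.cos(PSI),np.sin(PSI),0]); ey=np.array([-np.sin(PSI),np.cos(PSI),0]); ez=np.array([0,0,1.])
C=np.array([.5688,.3358,0]); REAR=C+.035*ey
def tp(th,off=0.,rear=REAR,x=0.,g=.207):
    R=Rn.from_rotvec(-th*ex)
    p=rear+R.apply(-.035*ey+x*ex+ez*(g+GR+off))
    return p,(R*Rn.from_quat(down(PSI))).as_quat()
E
python3 - <<'E'
from tip import *
p,q=tp(0,.06); arm.move_gripper(.65)
arm.movep(p,q); p,q=tp(0); arm.line_to(p,.1)
f0=np.array(arm.read_ft_force())
arm.move_gripper(.1,40); arm.pause(.2)
print('grip',arm.read_opening(),f0.round(1),np.round(arm.read_ft_force(),1))
for th in np.arange(.05,.56,.05):
    p,q=tp(th); arm.line_to(p,.06,q); f=np.array(arm.read_ft_force())
    print(round(th,2),f.round(1),np.round(arm.read_wrist_torque(),2))
    if np.linalg.norm(f)>15: print('stop'); break
print(arm.read_time())
shot('side','s4',(150,80,330,260),3.3)
E
```

```text
grip 0.3429964145629458 [-0.1 -0.  -0.8] [2.  0.9 3.6]
0.05 [ 1.5 -1.6  6. ] [-0.06 -0.28  0.13]
0.1 [ 0.8 -0.7  6. ] [-0.09 -0.26  0.12]
0.15 [ 1.3 -0.8  5.6] [-0.02 -0.21  0.11]
0.2 [-0.7  0.2  5.2] [ 0.01 -0.24  0.15]
0.25 [ 1.3 -0.5  6.8] [ 0.09 -0.12  0.13]
0.3 [0.8 1.7 5.7] [ 0.21 -0.17  0.06]
0.35 [0.6 1.5 6.1] [ 0.29 -0.11  0.1 ]
0.4 [0.7 2.1 5.8] [ 0.48 -0.19  0.1 ]
0.45 [0.8 1.7 4.8] [ 0.43 -0.15  0.11]
0.5 [-0.1  0.8  0.9] [0.81 0.12 0.1 ]
0.55 [-0.7 -4.2 -6.4] [0.13 0.05 0.06]
73.0583
```

View pics/s4.png

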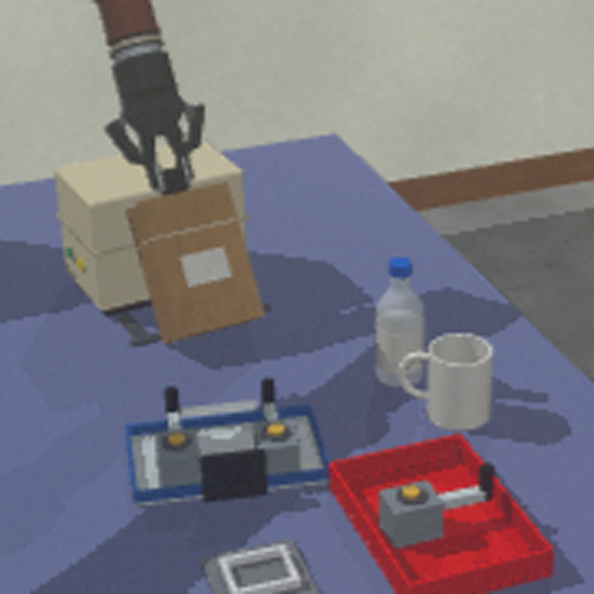

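Run:
```python
from tip import *
from pan import *
arm.move_gripper(.70); arm.pause(.1)
p,q=tp(.55,.09); arm.line_to(p,.12)
print(np.round(arm.read_ft_force(),1))
arm.line_to(p+np.array([0,-.05,.08]),.2)
arm.movep([.50,.05,.38],down(-.18))
arm.movep([.46,-.20,.33],down(-.18))
im,_=shot('top','t9',(60,130,300,270),3.3)
c,a,wh=pan_top(im); print(c,a,wh,loc(c,a,[0,-.078]),arm.read_time())
shot('side','s5',(150,80,330,260),3.3)
```

```text
[ 0.6 -1.1  0.2]
[0.50057382 0.07288409] -0.1814090739759635 (222.1527862548828, 142.56805419921875) [ 0.4865014  -0.00383596] 77.6667
```

View pics/t9.png

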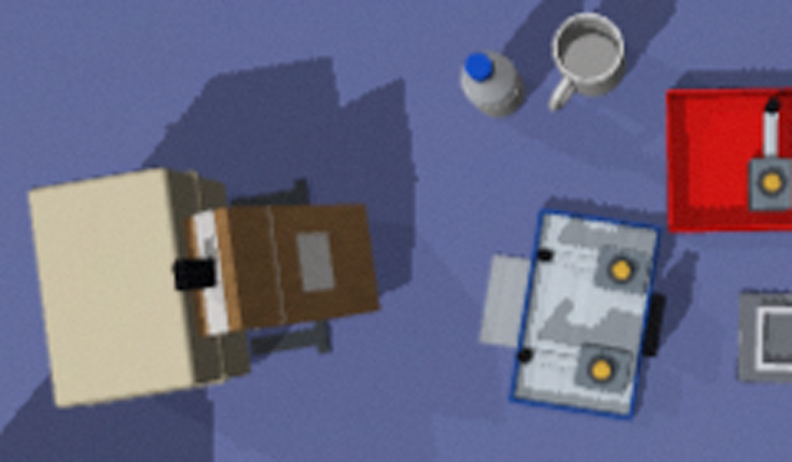

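View pics/s5.png

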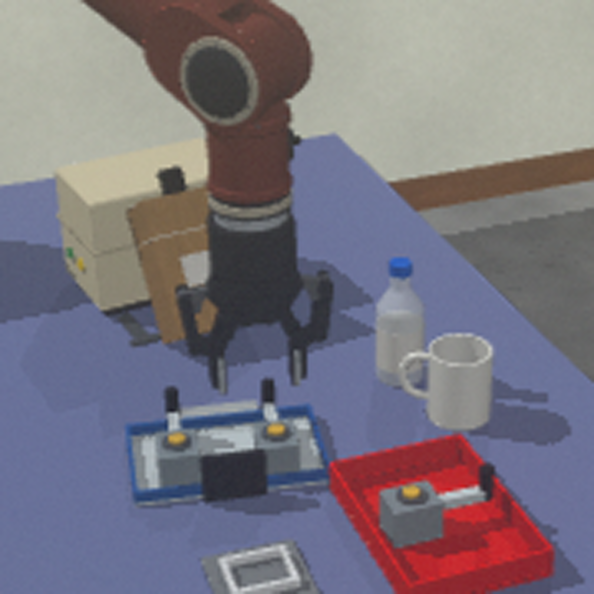

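Run:
```python
from tip import *
def T(u,v,z): return onz('top',60+(u+.5)/3.3-.5,130+(v+.5)/3.3-.5,z)
a=T(366,205,.034);b=T(380,308,.034); m=(a+b)/2
print(a,b,np.linalg.norm(a-b),np.arctan2(a[1]-b[1],a[0]-b[0]), 'x',(m-REAR)@ex,'d',(m-REAR)@ey)
for P in [(.4865,-.0038),(.594,.1425)]:
  for y in (-.18,.131,np.pi-.18,.131-np.pi): print(P,y,np.round(arm.ik([*P,.088],down(y)),2) if arm.ik([*P,.088],down(y)) is not None else None)
```

```text
[0.62792526 0.31332176 0.034     ] [0.51302894 0.29914805 0.034     ] 0.11576725653839652 0.12274078244358856 x -0.002199231232474278 d -0.0645308496661538
(0.4865, -0.0038) -0.18 [-0.38  0.78  0.54  2.09 -0.86  0.5   0.64]
(0.4865, -0.0038) 0.131 [-0.35  0.77  0.48  2.09 -0.79  0.47  0.88]
(0.4865, -0.0038) 2.961592653589793 [-0.72  1.17  1.29  2.1  -1.35  1.14 -2.04]
(0.4865, -0.0038) -3.010592653589793 [-0.71  1.16  1.27  2.1  -1.34  1.12 -1.74]
(0.594, 0.1425) -0.18 [-0.65  0.92  0.66  1.74 -0.79  0.76  0.24]
(0.594, 0.1425) 0.131 [-0.61  0.91  0.59  1.74 -0.72  0.73  0.49]
(0.594, 0.1425) 2.961592653589793 [-0.88  1.25  1.3   1.75 -1.29  1.26 -2.54]
(0.594, 0.1425) -3.010592653589793 [-0.88  1.25  1.29  1.75 -1.29  1.25 -2.23]
```

Run:
```python
from tip import *
h=np.array([.4865,-.0038])
arm.move_gripper(1.0)
arm.movep([*h,.19],down(-.18)); arm.line_to([*h,.13],.12); arm.pause(.1); f0=np.array(arm.read_ft_force())
arm.line_to([*h,.088],.06); f=np.array(arm.read_ft_force()); print(f0.round(1),f.round(1))
arm.move_gripper(.6,40); arm.pause(.3)
print('grip',arm.read_opening(),np.round(arm.read_ft_force(),1),pose()[0],arm.read_time())
```

```text
[0.8 0.3 0.2] [-0.7  0.3  1. ]
grip 0.817410985243597 [0.4 0.4 5.7] [ 0.48734962 -0.00405924  0.08873424] 81.25
```

Run:
```python
from tip import *
p0=np.array([.4865,-.0038]); tipf=(REAR-.037*ey)[:2]; hf=tipf-.193*ey[:2]; hp=hf-.065*ey[:2]
print(hf,hp)
def go(p,yaw,v):
    arm.line_to([*p,.088],v,down(yaw)); print(np.round(p,3),round(yaw,2),np.round(arm.read_ft_force(),1),round(arm.read_opening(),3))
for s in np.linspace(.2,1,5): go(p0+s*(hp-p0),-.18+s*(.131+.18),.07)
arm.pause(.1)
im,_=shot('top','t10',(60,130,300,270),3.3)
print(arm.read_time())
```

```text
[0.594272   0.14247081] [0.60276267 0.07802774]
[0.51  0.013] -0.12 [-3.3 -6.1  6.4] 0.81
[0.533 0.029] -0.06 [-2.6 -6.1  6.1] 0.814
[0.556 0.045] 0.01 [-3.  -6.3  6.1] 0.816
[0.58  0.062] 0.07 [-1.  -5.6  4.6] 0.814
[0.603 0.078] 0.13 [-1.6 -6.4  4.3] 0.814
84.1917
```

View pics/t10.png

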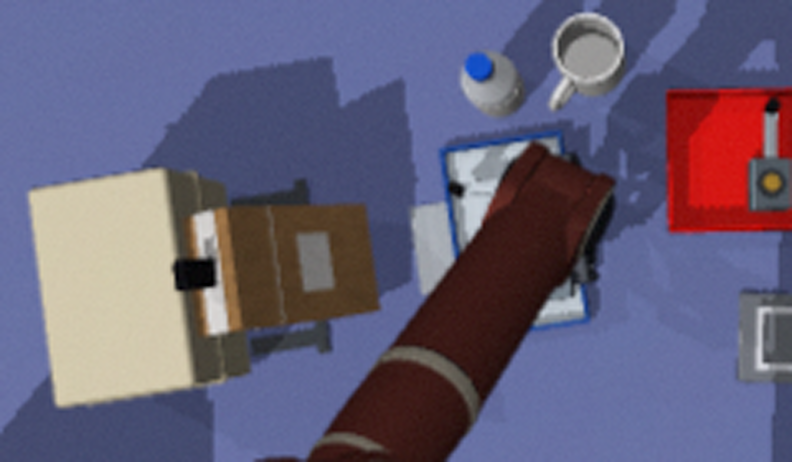

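Run:
```python
from tip import *
def T(u,v,z): return onz('top',60+(u+.5)/3.3-.5,130+(v+.5)/3.3-.5,z)
a=T(412,207,.003);b=T(421,294,.003); m=(a+b)/2
print(a,b,np.linalg.norm(a-b),np.arctan2(a[1]-b[1],a[0]-b[0]), 'x',(m-REAR)@ex,'d',(m-REAR)@ey, 'expected d',-.102)
```

```text
[0.6267344  0.26891784 0.003     ] [0.52732283 0.26010609 0.003     ] 0.09980134003040829 0.08840794812249311 x -0.0011539309010820955 d -0.10675209025322697 expected d -0.102
```

Run:
```python
from tip import *
tipf=(REAR-.037*ey)[:2]; hf=tipf-.193*ey[:2]
for s in (-.04,-.02,0,.002):
    p=hf+s*ey[:2]; arm.line_to([*p,.088],.06,down(.131)); print(s,np.round(arm.read_ft_force(),1),round(arm.read_opening(),3))
arm.pause(.3)
shot('top','t11',(60,130,300,270),3.3); shot('wrist','w4'); shot('side','s6',(150,80,330,260),3.3)
print(pose()[0],p,arm.read_time())
```

```text
-0.04 [ 0.  -6.3  3.8] 0.814
-0.02 [ 1.3 -5.6  4.5] 0.815
0 [ 1.1 -5.4  4.5] 0.818
0.002 [ 1.9 -6.7  3.5] 0.811
[0.59427895 0.13975991 0.08863485] [0.59401075 0.14445367] 86.425
```

View pics/t11.png

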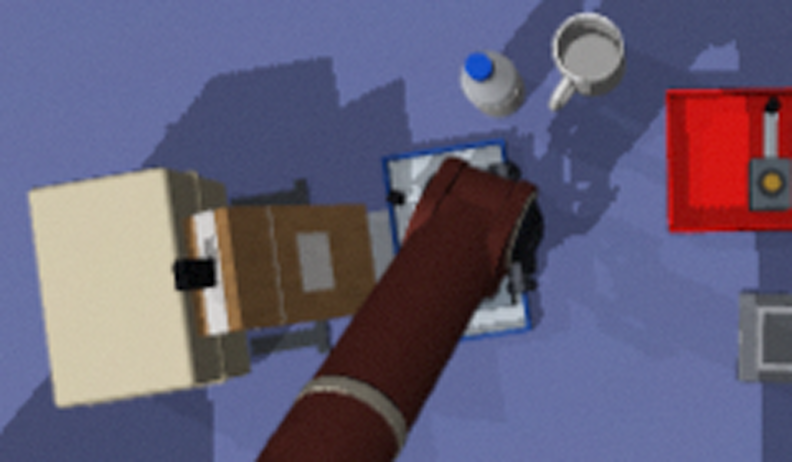

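View pics/w4.png

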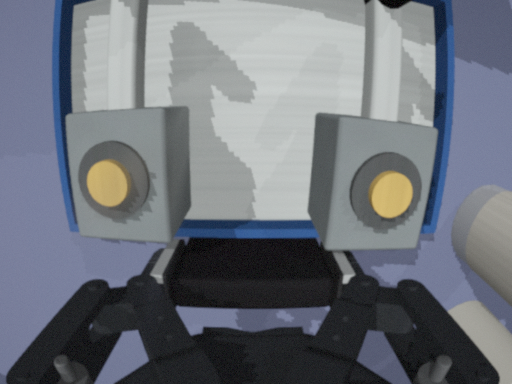

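View pics/s6.png

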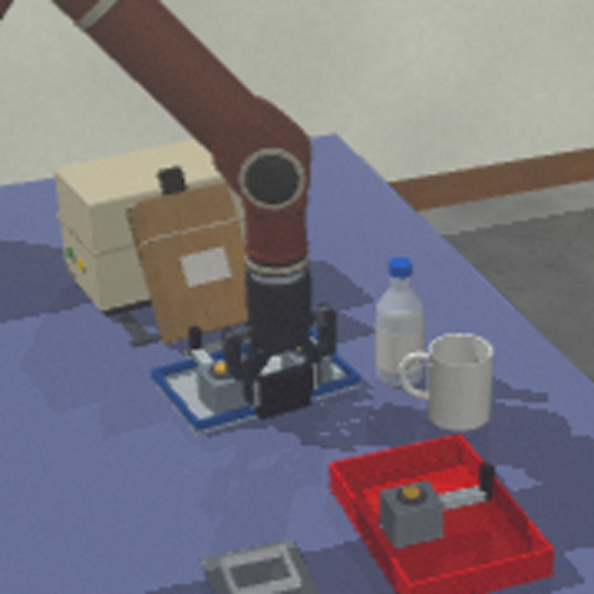

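Run:
```python
from tip import *
from pan import *
tipf=(REAR-.037*ey)[:2]; hf=tipf-.193*ey[:2]
p=hf+.006*ey[:2]; arm.line_to([*p,.088],.03,down(.131)); arm.pause(.4)
print(pose()[0])
# relieve the stored push before opening
a=pose()[0]; 
arm.move_gripper(1.0); arm.pause(.2); print(arm.read_opening(),np.round(arm.read_ft_force(),1),pose()[0])
p=pose()[0]; arm.line_to([p[0],p[1],.22],.12)
arm.line_to([.55,-.05,.36],.25)
arm.movep([.46,-.20,.33],down(-.05))
im,_=shot('top','t12',(60,130,300,270),3.3)
print(pan_top(im),arm.read_time())
```

```text
[0.59373698 0.14331579 0.08866297]
0.9997196146193156 [-0.9 -1.2 -0.1] [0.59318883 0.1486206  0.08775644]
(array([0.58382959, 0.22088318]), np.float64(0.1252805321904269), (222.21067810058594, 142.33140563964844)) 90.7917
```

View pics/t12.png

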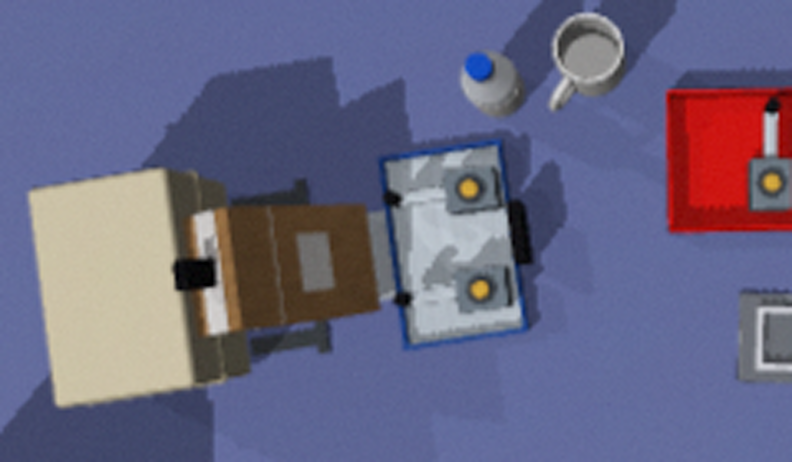

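Run:
```python
from tip import *
def T(u,v,z): return onz('top',60+(u+.5)/3.3-.5,130+(v+.5)/3.3-.5,z)
for th in (.49,.52,.54):
    R=Rn.from_rotvec(-th*ex); top=REAR+R.apply(-.035*ey+ez*.217); u=proj('top',top); print(th,top,(u-[60,130])*3.3)
arm.move_gripper(.70)
arm.movep([.53,.10,.42],down(.0))
p,q=tp(.52,.12); print(np.round(arm.ik(p,q),2))
arm.movep(p+np.array([0,0,.03]),q); arm.line_to(tp(.52,.05)[0],.12,q)
shot('side','s7',(150,80,330,260),3.3); shot('wrist','w5'); print(arm.read_time())
```

```text
0.49 [0.55492179 0.44113384 0.20793814] [184.96402908 269.80808028]
0.52 [0.55411124 0.44728583 0.20570757] [179.4906645  270.88448199]
0.54 [0.55357588 0.4513491  0.20411754] [175.93856637 271.59525378]
[-1.1   1.07  0.86  0.62 -0.26  1.88 -0.43]
94.9417
```

View pics/s7.png

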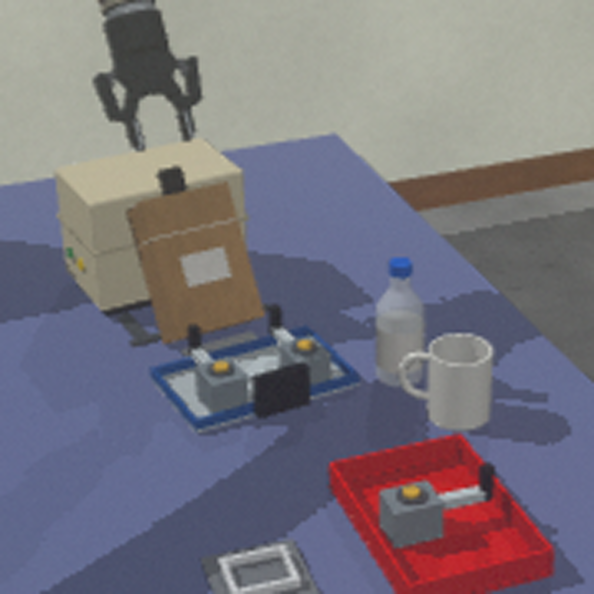

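View pics/w5.png

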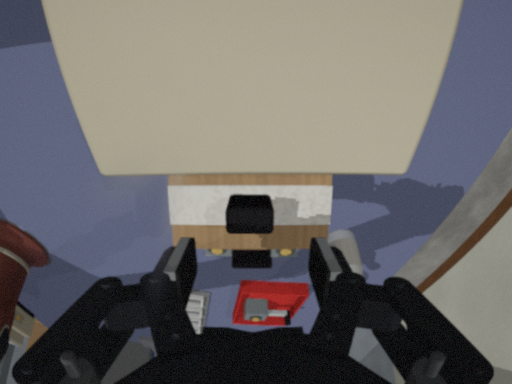

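Run:
```python
from tip import *
ps=lp('w5')
G=REAR+Rn.from_rotvec(-.52*ex).apply(-.035*ey+ez*.217)
print('pred tab top px',proj('wrist',G,ps))
p,q=tp(.52); arm.line_to(p,.06,q); arm.pause(.1); print(np.round(arm.read_ft_force(),1))
arm.move_gripper(.1,40); arm.pause(.3)
print('grip',arm.read_opening(),np.round(arm.read_ft_force(),1))
for th in np.r_[np.arange(.47,.10,-.05),.10,.085]:
    p,q=tp(th); arm.line_to(p,.05,q); f=np.array(arm.read_ft_force())
    print(round(th,3),f.round(1),np.round(arm.read_wrist_torque(),2),round(arm.read_opening(),3))
    if np.linalg.norm(f)>15: print('stop'); break
arm.pause(.3); print(arm.read_time())
shot('side','s8',(150,80,330,260),3.3)
```

```text
pred tab top px [253.6723322  229.16894398]
[-0.1  0.6 -0.2]
grip 0.34282572277252304 [-2.6  1.   1.9]
0.47 [-1.9  1.8  5.4] [ 0.2   0.67 -0.36] 0.343
0.42 [-3.3  2.7  7. ] [ 0.18  0.83 -0.38] 0.337
0.37 [-2.8  2.1  8. ] [-0.    1.   -0.39] 0.345
0.32 [-3.8  1.4  9.8] [-0.08  1.12 -0.32] 0.347
0.27 [-5.3  1.  11.4] [-0.17  1.31 -0.33] 0.338
0.22 [-6.1 -0.  13.5] [-0.37  1.37 -0.25] 0.343
0.17 [-5.9  0.6 15. ] [-0.39  1.43 -0.28] 0.345
stop
99.9167
```

View pics/s8.png

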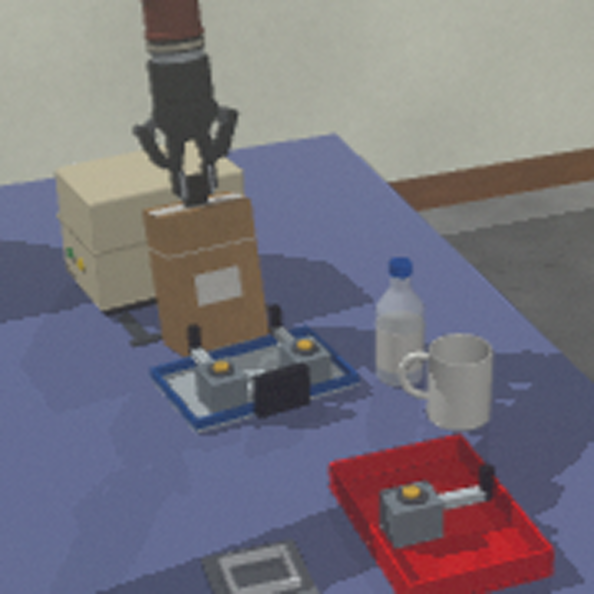

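Run:
```python
from tip import *
for th in (.17,.14,.12,.10,.09,.08):
    p,q=tp(th,.0025,x=-.002); arm.line_to(p,.04,q); f=np.array(arm.read_ft_force())
    print(round(th,3),f.round(1),np.round(arm.read_wrist_torque(),2))
    if np.linalg.norm(f)>25: print('stop'); break
arm.pause(.3); print(arm.read_time(),np.round(arm.read_ft_force(),1))
shot('side','s9',(150,80,330,260),3.3)
```

```text
0.17 [-2.  -1.2  6. ] [-0.06  0.27 -0.08]
0.14 [-2.5 -0.4  8. ] [-0.19  0.37 -0.09]
0.12 [-2.2 -1.2  8.8] [-0.18  0.53 -0.04]
0.1 [-3.  -0.8  9. ] [-0.21  0.55 -0.01]
0.09 [-2.8 -0.5  8.7] [-0.18  0.62 -0.02]
0.08 [-2.5 -1.5  9.9] [-0.19  0.63 -0.05]
101.9333 [-2.6 -1.4  9.2]
```

View pics/s9.png

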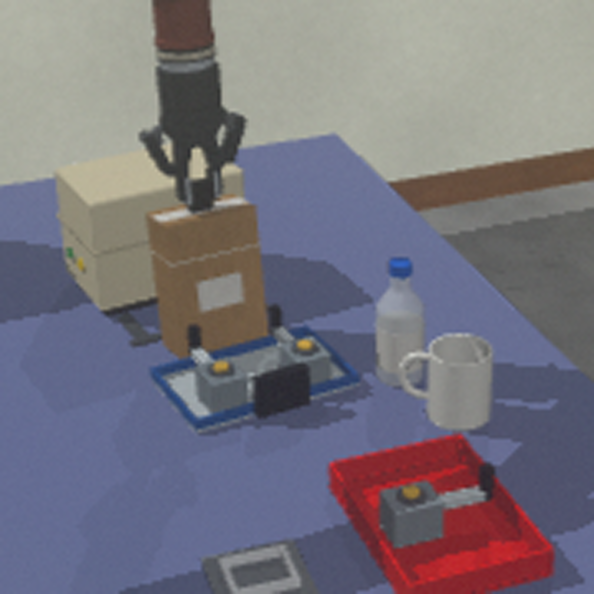

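Run:
```python
from tip import *
for th in (.07,.06,.05,.04):
    p,q=tp(th,.0035,x=-.003); arm.line_to(p,.03,q); f=np.array(arm.read_ft_force())
    print(round(th,3),f.round(1),np.round(arm.read_wrist_torque(),2))
    if np.linalg.norm(f)>16: print('stop'); break
arm.pause(.2)
arm.move_gripper(.70); arm.pause(.2); print(np.round(arm.read_ft_force(),1))
p,q=tp(.05,.09); arm.line_to(p,.10,q); arm.line_to(p+np.array([0,-.05,.06]),.2)
arm.movep([.46,-.20,.33],down(-.05))
arm.pause(.3)
im,_=shot('top','t13',(60,130,300,270),3.3); shot('side','s10',(150,80,330,260),3.3)
from pan import *
print(pan_top(im),arm.read_time())
```

```text
0.07 [-0.1 -0.6  4.8] [-0.03 -0.18  0.06]
0.06 [ 0.8 -0.7  5.8] [-0.1  -0.35 -0.01]
0.05 [ 1.  -1.2  5.9] [-0.23 -0.41  0.06]
0.04 [ 0.2 -0.5  5.2] [-0.25 -0.39 -0.01]
[ 0.7  0.6 -1.1]
(array([0.58383838, 0.22048746]), np.float64(0.12304434240211459), (221.93017578125, 142.56622314453125)) 107.6167
```

View pics/t13.png

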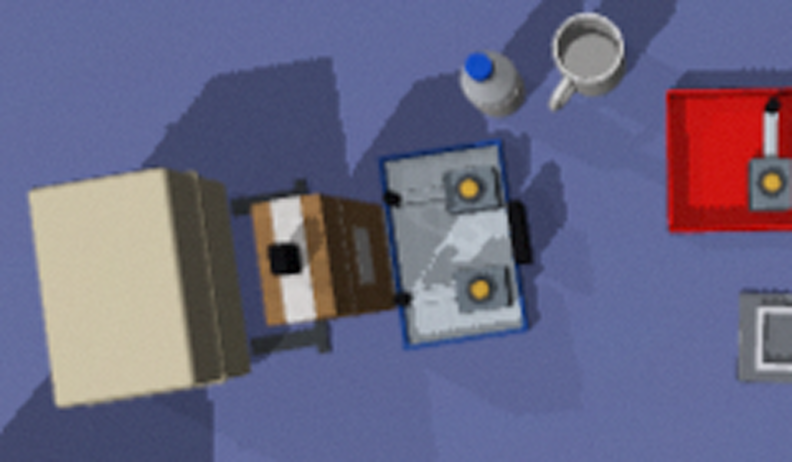

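View pics/s10.png

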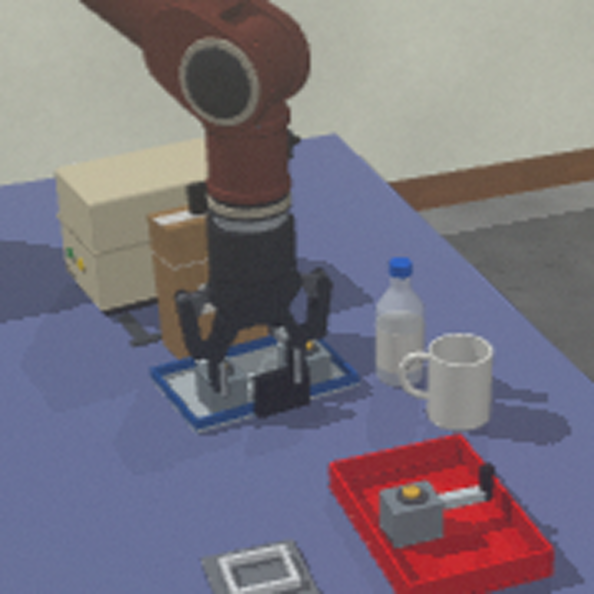

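Run:
```python
from tip import *
def T(u,v,z): return onz('top',60+(u+.5)/3.3-.5,130+(v+.5)/3.3-.5,z)
c=[T(*p,.182) for p in [(251,203),(323,194),(340,317),(267,326)]]; m=np.mean(c,0)
print('top centre rel orig',(m-C)@ex,(m-C)@ey, np.arctan2(*(c[0]-c[3])[[1,0]]),np.arctan2(*(c[1]-c[2])[[1,0]]))
print('tab',(T(285,257,.217)-C)@ex,(T(285,257,.217)-C)@ey)
# bottom-front edge
b=[T(*p,.004) for p in [(381,202),(397,306)]]
print('front bottom rel rear',[((x-REAR)@ex,(x-REAR)@ey) for x in b])
# original image comparison of the tab with same routine
T1=lambda u,v,z: onz('top',60+(u+.5)/3.3-.5,130+(v+.5)/3.3-.5,z)
print('orig tab (t3)',(T1(298,253,.217)-C)@ex,(T1(298,253,.217)-C)@ey)
tip_=np.array([.58384-.115*np.sin(.123),.2205+.115*np.cos(.123),0]); print('tip rel REAR',(tip_-REAR)@ex,(tip_-REAR)@ey)
arm.movep([.57,.28,.44],down(.13)); shot('wrist','w6'); shot('side','s11',(150,80,330,260),3.3); print(arm.read_time())
```

```text
top centre rel orig -0.003954319756991346 0.00999436675718687 0.12353235914062499 0.1273011303613213
tab -0.002558511348580594 0.008327724094751243
front bottom rel rear [(np.float64(0.05986850321345846), np.float64(-0.07505026213905476)), (np.float64(-0.060140540283123066), np.float64(-0.07604082469037485))]
orig tab (t3) -0.0007545152644699355 -0.0043670198123953044
tip rel REAR 0.0007699876765096585 -0.03628037196654458
109.55
```

View pics/w6.png

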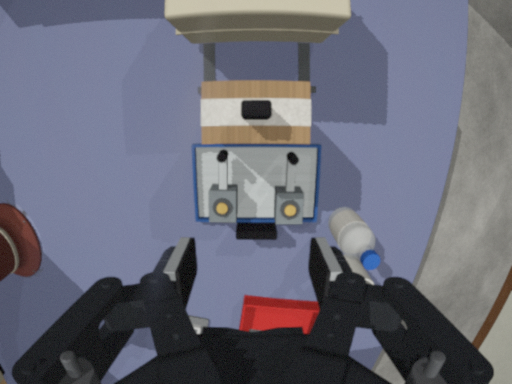

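View pics/s11.png

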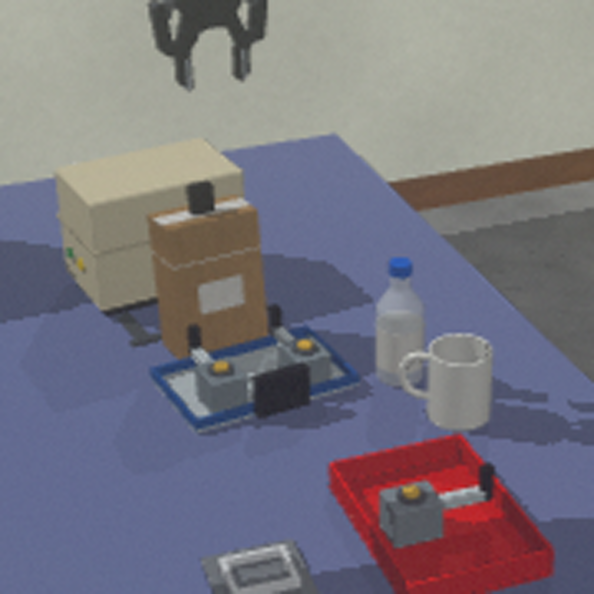

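Run:
```python
from tip import *
def T(u,v,z): return onz('top',60+(u+.5)/3.3-.5,130+(v+.5)/3.3-.5,z)[:2]
c=np.array([.58384,.2205]);a=.123
for n,p,z in [('k',(393,199),.065),('k',(402,299),.065),('b',(470,188),.05),('b',(480,289),.05)]:
    d=T(*p,z)-c; print(n,d@[np.cos(a),np.sin(a)],d@[-np.sin(a),np.cos(a)])
print('bin base',T(771,182,.051), 'bin centre .667 -.139')
ps=lp('w6')
for p in [(223,157),(293,158)]:
    d=onz('wrist',*p,.065,ps)[:2]-c; print('wk',d@[np.cos(a),np.sin(a)],d@[-np.sin(a),np.cos(a)])
```

```text
k 0.0536426207130802 0.04928258940334481
k -0.055356198186320586 0.054383583009175916
b 0.05464971896507106 -0.03280459313300447
b -0.05704411186273184 -0.028067582379551304
bin base [ 0.6391861  -0.13745831] bin centre .667 -.139
wk -0.05239718910899768 0.05457110854684045
wk 0.05460525896462612 0.053450787584403615
```

All of these readings are inside the limits, and the arm is clear of everything, so I'm handing in.

Run:
```python
from h import *
arm.pause(.5); ticket.finish_job(); print(arm.read_time())
```

```text
the job is handed in; nothing more can be done
the job is handed in; nothing more can be done
```

The dispatch is made up and handed in at about 110 s. My last checks showed every item where it should be; the hand-in gives no verdict.

- **Joints:** The rack held three. Rocking showed the middle one loose, because its arm swung freely over the whole test stroke. The other two stopped after a few millimetres. The loose one is in the scrap bin, and the two firm ones stand upright in the pan. Their bases measure about 30 mm towards the handle from the pan's centre. Their knobs measure 49 to 55 mm towards the blade, inside the 65 mm limit.
- **Carrier:** It was knocked about 3 cm while I was picking the second joint. I caught this in the picture I took before placing, and used its new position from then on.
- **Carton:** I tipped it back by its tab until it leaned on the housing, with no sign of its rear edge lifting. I then slid the loaded carrier's blade under it while it leaned, and lowered it onto the blade. The blade's edge is 30 mm or more under its front and about 1 mm off its middle sideways. The carton leans back about 0.06 to 0.09 rad.

**Disagreements:**
- The final pictures differ by about 4 mm on whether the carton crept forward as it was lowered, which is well inside the limits.
- Under push, the arm lagged its target by about 5 mm while sliding the carrier. I corrected this before letting go.
- Lowering the carton pressed down with about 15 N at one point, so I eased off.

The mug, bottle and tape roll were not touched.

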